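Set up the table easel

ROBOT

A 6-joint arm with a two-finger parallel gripper is mounted at the origin on the work surface; the furniture and walls round the work are solid. World frame = base frame: x ahead of the robot, y to its left, z up, the work surface at z = 0. Lengths are in m, angles in rad, forces in N, time in s.
With the tool pointing down it reaches from about 0.325 to 0.775 m from the base axis. Payload 5.5 kg.
Tool frame: the origin (TCP) lies between the finger pads; the fingertips stand 8 mm ahead of it and the grasp point (between the pads) lies 11 mm behind it (tcp_to_tips is the distance from the TCP to the fingertips, in m); z points along the fingers, y is the line along which they close (so a half turn about z gives the same grasp; the last joint's range is limited). The gripper opens to 88 mm and grips with 3 to 60 N. Pads are 20 mm wide; open, the fingers measure 115 mm over their backs; the gripper's body (75 mm by 178 mm) begins 61 mm behind the grasp point.
Start: joints at [-1.22, 0.091, 1.231, -0, 1.82, -0.057], TCP at [0.238, -0.551, 0.231] pointing down, gripper open.
Joint ranges: [-2.87, 2.87], [-0.86, 2.18], [0.17, 2.46], [-1.51, 4.65], [0.06, 2.69], [-2.65, 2.65]. Speed limits (rad/s): [2.57, 2.57, 3.01, 3.14, 3.14, 3.14].

INTERFACE

Orientations are given as a unit quaternion [w, x, y, z].
In Python, from bench import * gives the robot as it stands. Calls block until the motion is done:
- move_to(position, orientation): joint-space move of the TCP to a pose.
- move_l(position, speed=0.15, orientation=None): straight line of the TCP; orientation=None keeps the orientation; speed is the mean speed in m/s.
- movej(angles): joint-space move.
- gripper_open() and close(): open the fingers fully, or close them until they stop; the grip force is fixed at half the most.
- hold(seconds).
- inverse_kinematics(position, orientation): joint angles nearest the present ones, or None.
- state(): the state.
- get_image(name): name is "side" or "top" or "wrist"; returns a dict with "frame" (480x640x3 uint8, blue, green, red), "depth" (480x640 float32, m along the optical axis (not along the pixel's ray), 0 where there is no reading), "camera_matrix" (3x3 intrinsics, pixels), "k1" (the pictures are not rectified: a ray, as slopes to the right and down, at radius r is drawn at 1 + k1 r^2 times it, then the intrinsics apply), "view" (4x4, takes a point from world to camera coordinates). Camera axes: x right, y up, looking along -z (the intrinsics and any distortion apply to the point x, -y, -z); pixel columns grow to the right and rows downward; lengths in m; the calibration is good to about 2 mm. A picture is of the moment at which its call begins.
A pose or a line that the arm cannot do raises IKError and nothing moves.
- job_done(): hands the job in; it is judged then, once.
The state is a dict: "time": time; "joint_pos": joint angles; "dq": joint speeds; "joint_torque": joint torques, N m; "ee_pos": TCP position; "ee_rot": TCP orientation; "ft_force": force on the tool from outside, world axes, zero at the start; "moment": the same for the moment, N m; "finger_gap": finger opening in m; "finger_force": force on a finger pad.
Only numpy, scipy, OpenCV 4.12 (cv2) and the standard library are available. Lean on these libraries where they do the work, as an engineer would, in place of code of your own. Each camera call takes 0.05 s, during which the arm holds its last target. There are 200 camera calls.

TASK

Set up the little table easel for painting: fit the plywood backboard onto the sloped face, both holes over the two pins, until it lies flush; then set the white panel lengthwise up the slope, white side out, centred, with its lower end down on the ledge strip and its back flat against the backboard. Finally slide the easel's clamp down until it bears on the panel's top edge, and leave the small paint tin by the vice and the little pot behind the paint box where they are.

Things in the scene. Friction and masses are not known exactly. Their poses are not given: they have to be found in the camera images.
- easel: fixed wooden table easel, base 165 x 130 x 14 mm on the table. Origin on the table top under the centre of the sloped face; x points to its rear (uphill), y to its left, z up.
- easel_face: the easel's sloped face, 130 x 130 mm, rising to the rear at 38 degrees. Origin at the centre of its surface, 90 mm above the table; x points up the slope, y across, z out of the face. Two steel pins (10 mm thick, 21 mm long along z, tapered tips) at x = -45, y = +-45 mm. A 30 mm wide mast continues up the slope in the same plane to x = 175 mm and carries the clamp.
- backboard: loose plywood board, 130 (x) x 126 (y) x 12 mm, 220 g. Origin at the centre of its underside. Two through holes, 14 mm wide, at x = -45, y = +-45 mm. A wooden ledge strip (x from -21 to -9 mm, full width) stands 24 mm proud of its front (z from 12 to 36 mm); hold it by this. Fitted, its origin and axes coincide with those of easel_face.
- panel: loose painting panel, 100 (x) x 64 (y) x 18 mm (z), 100 g, white face up, wooden sides. Origin at the centre of its underside (back). Either end may be the top. Seated on the ledge its origin is at x = 41, y = 0, z = 12 mm of the backboard's frame, with its x axis along the slope.
- clamp (a joint): slide of the easel's dark wooden clamp block along the mast, m: 0 = fully up, growing as it moves down the slope, at most 0.062; about 0.049 when it bears on the seated panel. It stays where it is left (about 2 N of friction).
- clamp_edge (a point): middle of the clamp block's lower face, which bears on the panel's top edge; 21 mm out from the plane of the face. From here the block extends 26 mm up the slope, 16 mm to either side, and from 3 to 58 mm out from the face (a 4 mm steel button tops it).
- tin: bystander: small paint tin, 78 mm wide, 77 mm high; origin centre of underside; stands beyond the vice
- pot: bystander: small white paint pot, 52 mm wide, 52 mm high, behind the paint box; origin centre of underside

How it is judged:
By the outcome, as a careful person would: the job done as asked, in the order asked, and still so for the second after the job is handed in, with the robot touching nothing.
It also fails if it takes over 66 s, if anything falls off the work surface, if the arm or the gripper's body presses on something with over 40 N, if the wrist force passes 120 N, or if a joint passes its speed limit or range.

## Working session

There is one attempt and no reset: what is moved stays moved. The work goes in short steps, each a Python script; the robot and the scene stay as the last script left them, time stands still between calls to the robot, and variables do not carry over. Pictures are saved under pics/ and viewed, at most 13 in all, crops included, and the job is handed in when it is done.

```bash
ls; mkdir -p pics; python3 - <<'E'
from bench import *
import cv2,numpy as np,pickle
d={}
for n in ("side","top"):
    d[n]=get_image(n); cv2.imwrite(f"pics/{n}0.png",d[n]["frame"])
    print(n,d[n]["camera_matrix"].tolist(),d[n]["k1"],d[n]["view"].round(3).tolist(),(d[n]["depth"]>0).mean())
pickle.dump(d,open("d0.pkl","wb"))
print(state())
E
```

```text
pics
side [[568.4612175730285, 0.0, 325.8467160793368], [0.0, 568.4612175730285, 236.40358502815013], [0.0, 0.0, 1.0]] 0.020988517922350437 [[0.998, 0.066, -0.009, -0.469], [-0.044, 0.755, 0.654, -0.136], [0.05, -0.652, 0.757, -1.559], [0.0, 0.0, 0.0, 1.0]] 0.99462890625
top [[510.6425592416305, 0.0, 319.432054762498], [0.0, 510.6425592416305, 244.19718560030034], [0.0, 0.0, 1.0]] -0.05254839790181429 [[0.025, -1.0, 0.005, 0.077], [0.987, 0.025, 0.158, -0.493], [-0.158, 0.001, 0.987, -1.162], [0.0, 0.0, 0.0, 1.0]] 0.995927734375
{'time': 0.1, 'joint_pos': array([-1.21971181e+00,  9.17861425e-02,  1.23177118e+00,  4.57316040e-06,
        1.81982159e+00, -5.67156739e-02]), 'dq': array([-0.00101618, -0.00013107, -0.00050666,  0.00144156, -0.00149709,
       -0.00027059]), 'joint_torque': array([ 3.99170589e-03, -4.47854877e+01, -4.07571352e+01,  7.02112773e-02,
        2.84346112e-02, -1.23359678e-04]), 'ee_pos': array([ 0.23785525, -0.55055429,  0.22961519]), 'ee_rot': array([-8.83797286e-04,  9.79283793e-01,  2.02490631e-01, -1.28787953e-04]), 'ft_force': array([ 0.33105494, -0.05533182,  0.04447327]), 'moment': array([-0.01692107,  0.04882102,  0.03545956]), 'finger_force': 0.0, 'finger_gap': 0.08774021612810076}
```

View pics/side0.png

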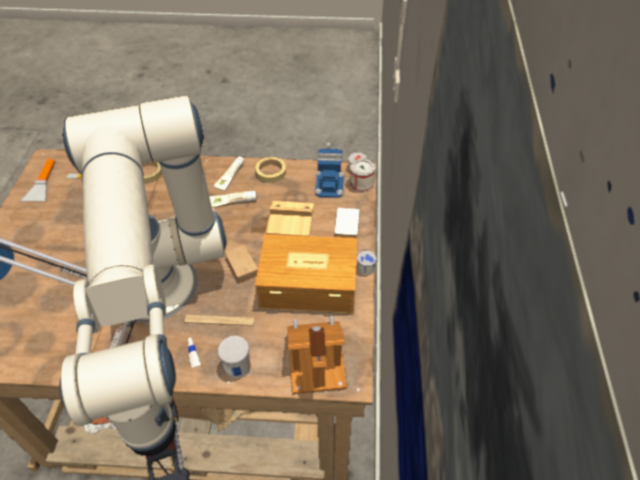

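View pics/top0.png

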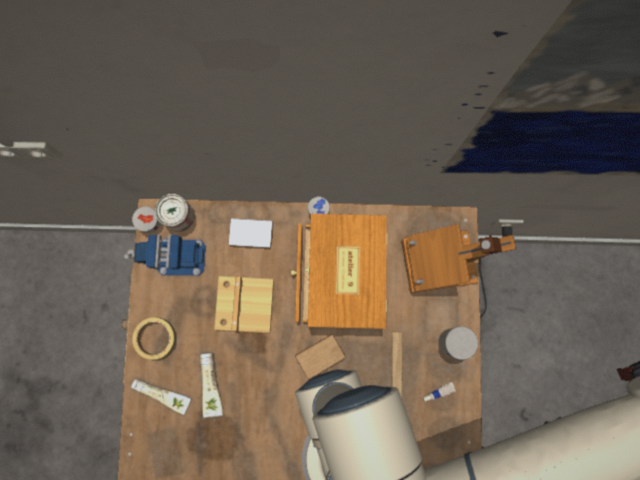

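Side view: the easel is at about (317,355), the backboard at (290,220), the panel at (347,222) and the paint box between them. Top view: the backboard is at (243,305) with its ledge at x≈237 and holes at (222,292) and (220,320). The panel is at (250,233) and the easel face at (438,258), with pins at about (408,243) and (418,284) and the clamp at about (490,245). Next I'll measure them.

```bash
cat > h.py <<'E'
import numpy as np,cv2,pickle
def ray(im,px):
    K=im["camera_matrix"];p=np.atleast_2d(np.float64(px))
    n=cv2.undistortPoints(p[:,None],K,np.array([im["k1"],0,0,0,0.]))[:,0]
    V=np.asarray(im["view"]);R=V[:3,:3]
    d=np.c_[n[:,0],-n[:,1],-np.ones(len(n))]@R   # depth-normalised
    return -R.T@V[:3,3],d
def onz(im,px,z):
    o,d=ray(im,px);return o+d*((z-o[2])/d[:,2])[:,None]
def bydepth(im,px):
    o,d=ray(im,px);p=np.int32(np.round(px)).reshape(-1,2)
    return o+d*im["depth"][p[:,1],p[:,0]][:,None]
def cloud(im,x0,y0,x1,y1):
    u,v=np.meshgrid(np.arange(x0,x1),np.arange(y0,y1))
    return bydepth(im,np.c_[u.ravel(),v.ravel()]).reshape(y1-y0,x1-x0,3)
E
python3 - <<'E'
from h import *
d=pickle.load(open("d0.pkl","rb"));t=d["top"]
np.set_printoptions(precision=4,suppress=True)
print("wall",bydepth(t,[(250,150),(440,150),(340,190)]))
print("table",bydepth(t,[(230,370),(420,340)]), "box",bydepth(t,[(350,230),(350,310),(303,270)]))
print("box corners",onz(t,[(310,214),(386,215),(385,328),(308,328),(297,224),(297,323)],bydepth(t,[(350,270)])[0,2]))
print("tin,pot",bydepth(t,[(173,208),(318,204),(460,342),(180,255),(145,215)]))
hsv=cv2.cvtColor(t["frame"],cv2.COLOR_BGR2HSV)
def blob(x0,y0,x1,y1,m):
    c,_=cv2.findContours(m.astype(np.uint8),cv2.RETR_EXTERNAL,cv2.CHAIN_APPROX_NONE)
    c=max(c,key=cv2.contourArea)[:,0]+[x0,y0];return c
# panel
x0,y0,x1,y1=215,210,290,260
C=cloud(t,x0,y0,x1,y1);s=hsv[y0:y1,x0:x1]
c=blob(x0,y0,x1,y1,(s[...,1]<60)&(s[...,2]>150))
w=onz(t,c,.018);r=cv2.minAreaRect(np.float32(w[:,:2]*1000));print("panel",r,bydepth(t,[(250,233)]))
# backboard
x0,y0,x1,y1=205,265,285,345
C=cloud(t,x0,y0,x1,y1);z=C[...,2]
c=blob(x0,y0,x1,y1,z>.006)
w=onz(t,c,.012);print("board all",cv2.minAreaRect(np.float32(w[:,:2]*1000)))
c=blob(x0,y0,x1,y1,z>.024)
w=onz(t,c,.036);print("ledge",cv2.minAreaRect(np.float32(w[:,:2]*1000)), "z",bydepth(t,[(237,290),(237,320),(260,300)]))
# easel
x0,y0,x1,y1=395,215,530,305
C=cloud(t,x0,y0,x1,y1)
big=cv2.resize(t["frame"][205:355,205:530],None,fx=2.4,fy=2.4,interpolation=cv2.INTER_CUBIC);cv2.imwrite("pics/crop1.png",big)
print("face pts",bydepth(t,[(420,250),(450,250),(440,280),(430,265),(455,240)]))
P=C.reshape(-1,3);o=np.asarray(C[35:65,20:60]).reshape(-1,3)
for _ in range(4):
    m=o.mean(0);n=np.linalg.svd(o-m,full_matrices=False)[2][2];n*=np.sign(n[2]);e=(o-m)@n;o=o[abs(e)<.003]
print("plane",m,n,"tilt",np.degrees(np.arccos(n[2])),"uphill yaw",np.degrees(np.arctan2(-n[1],-n[0])))
E
```

```text
wall [[ 0.661   0.2398  0.2005]
 [ 0.6606 -0.1521  0.232 ]
 [ 0.6598  0.0377 -0.0958]]
table [[ 0.1928  0.2907  0.0037]
 [ 0.2729 -0.1553 -0.0012]] box [[0.5119 0.0222 0.1147]
 [0.3363 0.019  0.1076]
 [0.4326 0.1269 0.0014]]
box corners [[ 0.5467  0.1118  0.1107]
 [ 0.5488 -0.058   0.1107]
 [ 0.2994 -0.0571  0.1107]
 [ 0.2954  0.1091  0.1107]
 [ 0.5232  0.1401  0.1107]
 [ 0.3055  0.1332  0.1107]]
tin,pot [[ 0.5611  0.4303  0.074 ]
 [ 0.5845  0.0948  0.0508]
 [ 0.2724 -0.2255  0.09  ]
 [ 0.4507  0.4041  0.0824]
 [ 0.5495  0.5054  0.0427]]
panel ((518.7667236328125, 257.44073486328125), (101.45556640625, 66.05911254882812), 87.9631576538086) [[0.5169 0.2565 0.0176]]
board all ((346.6161193847656, 265.7508544921875), (133.27992248535156, 127.62922668457031), 88.25572967529297)
ledge ((347.3416442871094, 278.120361328125), (15.252432823181152, 122.82574462890625), 88.03512573242188) z [[0.3783 0.2786 0.033 ]
 [0.309  0.2748 0.0359]
 [0.3573 0.2259 0.015 ]]
face pts [[ 0.4777 -0.1416  0.0715]
 [ 0.4729 -0.1998  0.1137]
 [ 0.408  -0.1821  0.0915]
 [ 0.4426 -0.1625  0.0799]
 [ 0.494  -0.2088  0.123 ]]
plane [ 0.4362 -0.159   0.1437] [0.9923 0.0504 0.1128] tilt 83.52156925578828 uphill yaw -177.09420686753333
```

View pics/crop1.png

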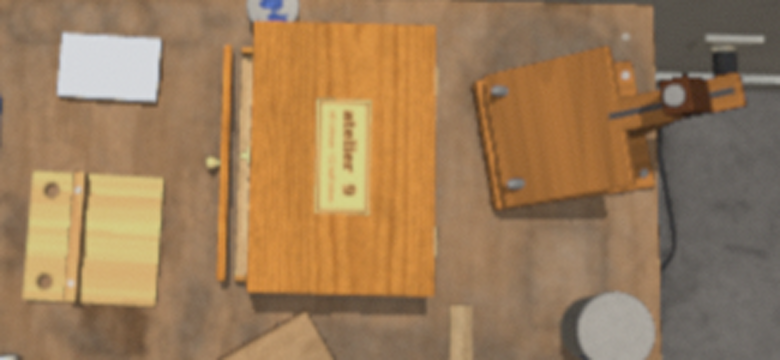

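The crop shows the panel at (110,67), the board with holes at (52,190) and (44,280) and its ledge at x≈76, and the easel face with pin tips at (499,91) and (515,184). The clamp button is at (675,95). The plane fit picked up outliers, so I'll refit it from the face points only.

```bash
python3 - <<'E'
from h import *
d=pickle.load(open("d0.pkl","rb"));t=d["top"];s=d["side"]
np.set_printoptions(precision=4,suppress=True)
x0,y0,x1,y1=395,215,530,305
C=cloud(t,x0,y0,x1,y1).reshape(-1,3)
from scipy.optimize import least_squares
g=bydepth(t,[(430,250),(450,250),(440,280),(430,265),(455,240),(450,270)])
m=g.mean(0);n=np.linalg.svd(g-m)[2][2];n*=np.sign(n[2])
for th in (.012,.008,.006,.005,.005):
    o=C[(abs((C-m)@n)<th)&(np.linalg.norm(C-m,axis=1)<.08)];m2=o.mean(0);n=np.linalg.svd(o-m2,full_matrices=False)[2][2];n*=np.sign(n[2])
    m=m2
print(len(o),m,n,np.degrees(np.arccos(n[2])),np.degrees(np.arctan2(-n[1],-n[0])))
yaw=np.arctan2(-n[1],-n[0])
print("plane z offset check: z at m", m[2])
# corners by colour: crop edges -> contour of face
P=np.array([(474,82),(497,211),(609,47),(632,189)])/2.4+205
T=np.array([(499,91),(515,184)])/2.4+205; B=np.array([(675,95)])/2.4+205
def onp(im,px,pt,n):
    o,dd=ray(im,px);return o+dd*(((pt-o)@n)/(dd@n))[:,None]
c=onp(t,P,m,n);print("corners",c,"sides",np.linalg.norm(c[0]-c[1]),np.linalg.norm(c[2]-c[3]),np.linalg.norm(c[0]-c[2]),np.linalg.norm(c[1]-c[3]),"mean",c.mean(0))
tp=onp(t,T,m+n*.021,n);print("pin tips",tp,"dist",np.linalg.norm(tp[0]-tp[1]),"yaw from pins",np.degrees(np.arctan2(-(tp[0]-tp[1])[0],(tp[0]-tp[1])[1]))) 
up=np.array([np.cos(yaw)*np.cos(np.radians(38)),np.sin(yaw)*np.cos(np.radians(38)),np.sin(np.radians(38))])
print("centre from pins",tp.mean(0)-n*.021+up*.045)
print("button",onp(t,B,m+n*.062,n), bydepth(t,B))
big=cv2.resize(s["frame"][300:410,265:375],None,fx=5,fy=5,interpolation=cv2.INTER_CUBIC);cv2.imwrite("pics/crop2.png",big)
E
```

```text
3011 [ 0.4572 -0.1809  0.0961] [-0.1032  0.6127  0.7836] 38.41203503523344 -80.44226589877053
plane z offset check: z at m 0.09609889203682345
corners [[ 0.5066 -0.106   0.044 ]
 [ 0.3809 -0.1281  0.0447]
 [ 0.5269 -0.2153  0.1321]
 [ 0.3977 -0.2344  0.1301]] sides 0.12762132923727793 0.13067155036873815 0.14186011028821102 0.13735607133553124 mean [ 0.453  -0.1709  0.0877]
pin tips [[ 0.4919 -0.1234  0.0824]
 [ 0.404  -0.1381  0.0824]] dist 0.08910013841135676 yaw from pins -80.47245988062448
centre from pins [ 0.456  -0.1786  0.0937]
button [[ 0.4683 -0.2438  0.2258]] [[ 0.4681 -0.2434  0.2269]]
```

View pics/crop2.png

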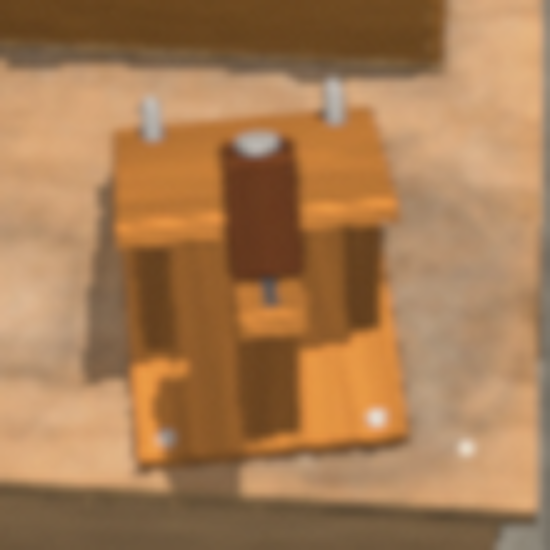

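```bash
python3 - <<'E'
from h import *
d=pickle.load(open("d0.pkl","rb"));t=d["top"];s=d["side"]
np.set_printoptions(precision=4,suppress=True)
T=np.array([(497,90),(513,183)])/2.4+205
S=np.array([(334,80),(151,97)])/5+[265,300]
a=onz(t,T,.0788);b=onz(s,S,.0788);print(a,b)
print("cam pos",ray(t,T)[0],ray(s,S)[0])
for i in range(2):
    o1,d1=ray(t,T[i]);o2,d2=ray(s,S[i]);k=np.linalg.lstsq(np.c_[d1[0],-d2[0]],o2-o1,rcond=None)[0]
    p,q=o1+k[0]*d1[0],o2+k[1]*d2[0];print("tri",(p+q)/2,np.linalg.norm(p-q))
for p in (a,b,(a+b)/2):
    v=p[0]-p[1];yaw=np.arctan2(-v[0],v[1]);h=np.array([np.cos(yaw),np.sin(yaw)])
    mid=p.mean(0)[:2]; th=np.radians(38)
    # tip xy = c + h*(-.045cos - .021 sin)
    print("yaw",np.degrees(yaw),"len",np.linalg.norm(v),"centre",mid+h*(.045*np.cos(th)+.021*np.sin(th)))
# backboard holes & ledge, top view
H=np.array([(52,190),(44,280)])/2.4+205
w=onz(t,H,.012);print("holes",w,np.linalg.norm(w[0]-w[1]))
# side-view cross check: panel, board
hsv=cv2.cvtColor(s["frame"],cv2.COLOR_BGR2HSV)
x0,y0,x1,y1=328,200,368,242;q=hsv[y0:y1,x0:x1]
m=((q[...,1]<60)&(q[...,2]>150)).astype(np.uint8);c=max(cv2.findContours(m,0,1)[0],key=cv2.contourArea)[:,0]+[x0,y0]
print("panel side",cv2.minAreaRect(np.float32(onz(s,c,.018)[:,:2]*1000)))
E
```

```text
[[ 0.4934 -0.1221  0.0788]
 [ 0.4052 -0.1369  0.0788]] [[ 0.4928 -0.1181  0.0788]
 [ 0.404  -0.1333  0.0788]]
cam pos [0.3006 0.0901 1.2251] [ 0.539  -0.8822  1.2642]
tri [ 0.4928 -0.1212  0.0835] 0.00040217328736725063
tri [ 0.4047 -0.1361  0.0833] 0.00032874121278626323
yaw -80.46606576459573 len 0.08940718601135132 centre [ 0.4573 -0.1773]
yaw -80.31158497373842 len 0.09011590482120428 centre [ 0.4566 -0.1734]
yaw -80.38852044040259 len 0.08976146385252436 centre [ 0.457  -0.1753]
holes [[0.3929 0.3072 0.012 ]
 [0.3044 0.3105 0.012 ]] 0.08855768153002398
panel side ((514.7573852539062, 257.009033203125), (106.04306030273438, 67.78741455078125), 87.82588195800781)
```

```bash
cat >> h.py <<'E'
from scipy.spatial.transform import Rotation as Rot
TH=np.radians(38)
def frame(c,yaw,tilt=0.):
    """4x4 frame: x uphill along yaw, y left, z out"""
    T=np.eye(4);T[:3,:3]=Rot.from_euler("ZY",[yaw,-tilt]).as_matrix();T[:3,3]=c;return T
def tool(F,p,along,s=1):
    """TCP pose: tool z into -z of F, closing line along F's 'x' or 'y'"""
    a=s*np.array([1.,0,0] if along=="x" else [0,1.,0]);z=np.array([0,0,-1.])
    R=F[:3,:3]@np.c_[np.cross(a,z),a,z]
    q=Rot.from_matrix(R).as_quat()
    return (F[:3,3]+F[:3,:3]@np.array(p)),q[[3,0,1,2]]
E
cat > poses.py <<'E'
from h import *
FACE=frame([.457,-.1755,.090],np.radians(-80.4),TH)
BOARD=frame([.347,.2638,0],np.radians(-91.9))
PANEL=frame([.5185,.2573,0],np.radians(-92.04))
E
python3 - <<'E'
from bench import *
from poses import *
np.set_printoptions(precision=3,suppress=True)
for s in (1,-1):
  for n,F,p,a in [("vb",BOARD,[-.03,0,.16],"x"),("b",BOARD,[-.015,0,.03],"x"),("vf",FACE,[-.03,0,.16],"x"),("f_in",FACE,[-.015,0,.039],"x"),("f_pre",FACE,[-.015,0,.08],"x"),("p",PANEL,[0,0,.011],"y"),("fp",FACE,[.042,0,.025],"y"),("cl",FACE,[.153,0,.042],"y"),("cl2",FACE,[.1,0,.042],"y"),("clpre",FACE,[.153,0,.11],"y")]:
    q=inverse_kinematics(*map(list,tool(F,p,a,s)));print(s,n,tool(F,p,a,s)[0],q)
E
```

```text
1 vb [0.348 0.294 0.16 ] [ 0.626 -0.307  1.725 -0.     1.723  2.23 ]
1 b [0.347 0.279 0.03 ] [ 0.6   -0.283  1.938 -0.     1.486  2.204]
1 vf [ 0.437 -0.055  0.198] [ 0.283 -0.378  1.842 -0.667  1.726  1.596]
1 f_in [ 0.451 -0.14   0.111] [ 0.079 -0.365  1.986 -0.664  1.477  1.532]
1 f_pre [ 0.447 -0.115  0.144] [ 0.139 -0.383  1.941 -0.663  1.563  1.541]
1 p [0.518 0.257 0.011] [ 0.402  0.104  1.609 -0.     1.428  0.437]
1 fp [ 0.46  -0.193  0.136] [-0.047 -0.368  1.945 -0.653  1.435 -0.166]
1 cl [ 0.473 -0.269  0.217] [-0.217 -0.344  1.781 -0.613  1.446 -0.387]
1 cl2 [ 0.466 -0.228  0.185] [-0.126 -0.37   1.859 -0.635  1.457 -0.283]
1 clpre [ 0.466 -0.228  0.271] [-0.126 -0.373  1.709 -0.63   1.581 -0.374]
-1 vb [0.348 0.294 0.16 ] [ 0.626 -0.307  1.725 -0.     1.723 -0.911]
-1 b [0.347 0.279 0.03 ] [ 0.6   -0.283  1.938 -0.     1.486 -0.938]
-1 vf [ 0.437 -0.055  0.198] [ 0.283 -0.378  1.842 -0.667  1.726 -1.546]
-1 f_in [ 0.451 -0.14   0.111] [ 0.079 -0.365  1.986 -0.664  1.477 -1.61 ]
-1 f_pre [ 0.447 -0.115  0.144] [ 0.139 -0.383  1.941 -0.663  1.563 -1.601]
-1 p [0.518 0.257 0.011] None
-1 fp [ 0.46  -0.193  0.136] None
-1 cl [ 0.473 -0.269  0.217] None
-1 cl2 [ 0.466 -0.228  0.185] None
-1 clpre [ 0.466 -0.228  0.271] None
```

```bash
python3 - <<'E'
from bench import *
from poses import *
np.set_printoptions(precision=4,suppress=True)
p=state()["ee_pos"];move_l([p[0],p[1],.38],speed=.3)
P,q=tool(FACE,[-.03,0,.26],"x");move_to(list(P),list(q))
P,q=tool(FACE,[-.03,0,.20],"x");move_l(list(P),.2)
w=get_image("wrist");cv2.imwrite("pics/wf.png",w["frame"])
P,q=tool(FACE,[-.03,0,.26],"x");move_l(list(P),.3)
P,q=tool(BOARD,[-.03,0,.26],"x");move_to(list(P),list(q))
P,q=tool(BOARD,[-.03,0,.20],"x");move_l(list(P),.2)
b=get_image("wrist");cv2.imwrite("pics/wb.png",b["frame"])
t=get_image("top")
pickle.dump({"f":w,"b":b,"t":t},open("d1.pkl","wb"))
print(state()["time"],state()["ee_pos"]-P,w["camera_matrix"],w["k1"])
cv2.imwrite("pics/wfb.png",np.vstack([cv2.resize(np.hstack([w["frame"],b["frame"]]),(800,300))]))
E
```

```text
5.4333 [0.0006 0.0001 0.0018] [[388.1249   0.     317.9815]
 [  0.     388.1249 232.049 ]
 [  0.       0.       1.    ]] -0.016421261388242923
```

View pics/wfb.png

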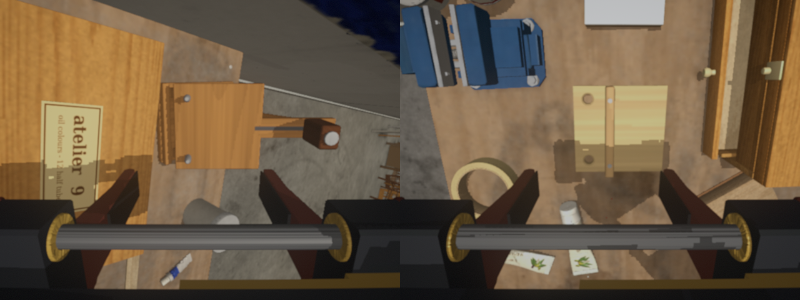

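The face (left) and board (right) look almost the same in matching wrist views. Pins are at full-resolution (296,158) and (296,256), holes at about (299,158) and (299,256). I'll refine these with an enlarged crop.

```bash
python3 - <<'E'
from poses import *
np.set_printoptions(precision=4,suppress=True)
d=pickle.load(open("d1.pkl","rb"));f,b=d["f"],d["b"]
a=f["frame"][125:285,250:350];c=b["frame"][125:285,265:365]
cv2.imwrite("pics/z1.png",cv2.resize(np.hstack([a,c]),None,fx=3.7,fy=3.7,interpolation=cv2.INTER_CUBIC))
h=cv2.cvtColor(b["frame"],cv2.COLOR_BGR2GRAY)
for im,x0,x1 in((f,280,312),(b,284,316)):
  for y0,y1 in((140,175),(238,275)):
    r=im["frame"][y0:y1,x0:x1];hs=cv2.cvtColor(r,cv2.COLOR_BGR2HSV).astype(int)
    m=(hs[...,1]<90) if im is f else (hs[...,2]<.72*np.median(hs[...,2]))
    k,l,st,ce=cv2.connectedComponentsWithStats(m.astype(np.uint8));i=1+np.argmax(st[1:,4]);print(ce[i]+[x0,y0],st[i],[x0,y0])
E
```

```text
[299.03 156.95] [ 14  12  11  11 100] [280, 140]
[300.4711 254.4545] [ 16  10  10  14 121] [280, 238]
[296.2821 157.3846] [ 8 11 11 15 39] [284, 140]
[300.9062 259.1562] [12 18 12  6 32] [284, 238]
```

View pics/z1.png

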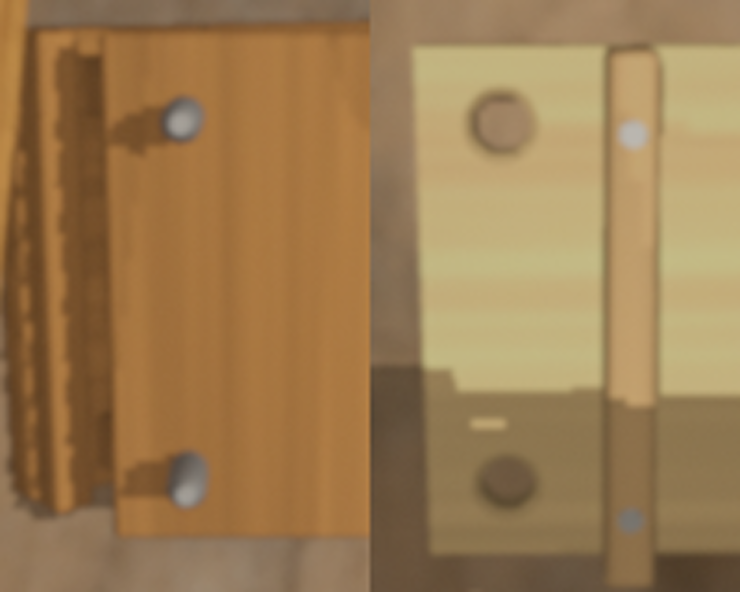

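Zoom: pin tips are at (298.6,157.4) and (299.7,256.4), hole rims at (301.1,158.2) and (302.3,255.3), and the ledge centre line is at u≈336. I'll cast these onto their planes.

```bash
python3 - <<'E'
from poses import *
np.set_printoptions(precision=4,suppress=True)
d=pickle.load(open("d1.pkl","rb"));f,b=d["f"],d["b"]
def onF(im,px,F,z):
    o,v=ray(im,px);R=F[:3,:3];o=R.T@(o-F[:3,3]);v=v@R;return o+v*((z-o[2])/v[:,2])[:,None]
pt=onF(f,[(298.6,157.4),(299.7,256.4)],FACE,.021)
pb=onF(f,np.array([(188,126),(192,467)])/3.7+[250,125],FACE,0)
hl=onF(b,[(301.1,158.2),(302.3,255.3)],BOARD,.012)
lg=onF(b,np.array([(263,135),(260,520)])/3.7+[265,125],BOARD,.036)
print("pin tip",pt,"base",pb,"\nholes",hl,"\nledge",lg)
C=cloud(f,310,150,390,260).reshape(-1,3);C=(C-FACE[:3,3])@FACE[:3,:3]
o=C[abs(C[:,2])<.015];print("face plane in FACE:",np.median(o[:,2]),np.linalg.lstsq(np.c_[o[:,:2],np.ones(len(o))],o[:,2],rcond=None)[0])
C=cloud(b,320,160,420,230).reshape(-1,3);C=(C-BOARD[:3,3])@BOARD[:3,:3];m=C[:,0]>0;print("board top z",np.median(C[m,2]))
print("cam dist",ray(f,[(300,200)])[0]-FACE[:3,3])
E
```

```text
pin tip [[-0.0466  0.0451  0.021 ]
 [-0.047  -0.0438  0.021 ]] base [[-0.0457  0.0418  0.    ]
 [-0.0459 -0.046   0.    ]] 
holes [[-0.0451  0.0441  0.012 ]
 [-0.0451 -0.0453  0.012 ]] 
ledge [[-0.0157  0.0436  0.036 ]
 [-0.0154 -0.0464  0.036 ]]
face plane in FACE: 0.0015929544014146998 [-0.0011 -0.0001  0.0016]
board top z 0.012060175067627826
cam dist [0.0336 0.251  0.2609]
```

```bash
sed -i 's/^FACE=.*/&\nFACE[:3,3]+=FACE[:3,0]*-.001/' poses.py
cat >> poses.py <<'E'
def go(B,F,p,a,v=None):
    P,q=tool(F,p,a)
    B.move_to(list(P),list(q)) if v is None else B.move_l(list(P),v,list(q))
E
python3 - <<'E'
import bench as B
from poses import *
np.set_printoptions(precision=4,suppress=True)
d=pickle.load(open("d1.pkl","rb"))
C=cloud(d["f"],5,60,200,140).reshape(-1,3);print("box top z pct",np.percentile(C[:,2],[5,25,50,75,95]))
go(B,BOARD,[-.015,0,.09],"x",.25);go(B,BOARD,[-.015,0,.029],"x",.12)
B.hold(.2);s=B.state();print(s["ee_pos"]-tool(BOARD,[-.015,0,.029],"x")[0])
B.close();B.hold(.2);s=B.state();print("gap",s["finger_gap"],s["finger_force"],s["ee_pos"])
go(B,BOARD,[-.015,0,.20],"x",.2);s=B.state();print("gap",s["finger_gap"],s["ft_force"],s["moment"],s["time"])
go(B,FACE,[-.015,0,.029+.12],"x");B.hold(.2)
s=B.state();print("gap",s["finger_gap"],s["ft_force"],s["time"],s["ee_pos"]-tool(FACE,[-.015,0,.149],"x")[0])
w=B.get_image("wrist");pickle.dump(w,open("d2.pkl","wb"));cv2.imwrite("pics/w2.png",w["frame"])
E
```

```text
box top z pct [0.1094 0.1101 0.1106 0.1111 0.1119]
[0.0006 0.0004 0.0012]
gap 0.011488607037572113 29.998521208763123 [0.3475 0.2788 0.029 ]
gap 0.011853441887926084 [-0.1536  0.4528 -2.253 ] [0.1122 0.0163 0.0192] 9.2417
gap 0.011975589809331916 [ 0.0249  0.7538 -2.1423] 10.7833 [0.0002 0.0006 0.0001]
```

View pics/w2.png

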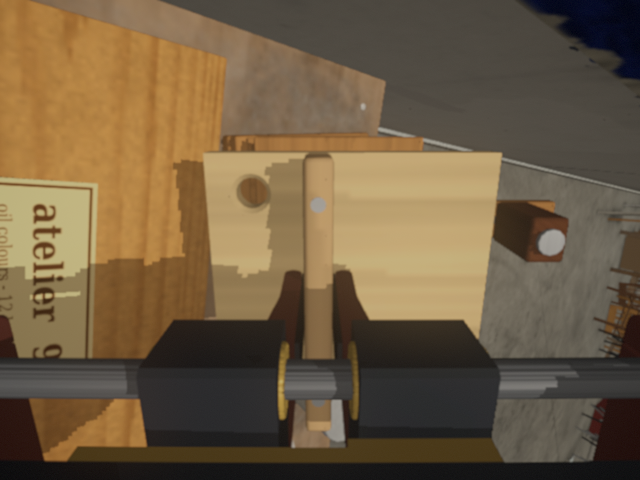

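The board is held squarely. The visible hole is at (252,191) and the far board edge runs along v≈153. I'll check that hole against its expected place, then lower the board onto the pins while watching force.

```bash
python3 - <<'E'
import bench as B
from poses import *
np.set_printoptions(precision=4,suppress=True)
w=pickle.load(open("d2.pkl","rb"))
def onF(im,px,F,z):
    o,v=ray(im,px);R=F[:3,:3];o=R.T@(o-F[:3,3]);v=v@R;return o+v*((z-o[2])/v[:,2])[:,None]
print("hole, corners, clamp top",onF(w,[(252.5,191.5),(204,153),(501,153)],FACE,.132),onF(w,[(551,242)],FACE,.062))
f0=B.state()["ft_force"]
go(B,FACE,[-.015,0,.029+.04],"x",.12)
for h in (.03,.026,.022,.02,.018,.016,.014,.012,.011):
    go(B,FACE,[-.015,0,.029+h],"x",.04);B.hold(.05);s=B.state()
    df=FACE[:3,:3].T@(s["ft_force"]-f0);e=FACE[:3,:3].T@(s["ee_pos"]-tool(FACE,[-.015,0,.029+h],"x")[0])
    print(h,df,e,s["finger_gap"])
    if np.linalg.norm(df)>12: break
print(s["time"])
E
```

```text
hole, corners, clamp top [[-0.0456  0.0451  0.132 ]
 [-0.066   0.0621  0.132 ]
 [ 0.0639  0.0621  0.132 ]] [[ 0.1369 -0.0005  0.062 ]]
0.03 [ 0.0835 -0.7226  0.1208] [-0. -0. -0.] 0.011814166075919433
0.026 [-0.5996 -0.1317 -0.2802] [-0.     -0.0001 -0.0001] 0.011536980995081565
0.022 [-0.3819 -0.3439  0.4021] [-0.     -0.0001 -0.0002] 0.011664825295232445
0.02 [-0.3446 -0.8897 -0.8971] [-0. -0. -0.] 0.011390568447914405
0.018 [-0.6379 -0.2488 -1.1515] [-0.     -0.     -0.0001] 0.011700298179902221
0.016 [-0.1119 -0.1992  0.2722] [-0.     -0.     -0.0001] 0.012018273737796209
0.014 [-0.7135 -0.2316 -0.2761] [-0.     -0.     -0.0001] 0.011766438746710234
0.012 [ 0.0554 -0.607  -0.0919] [-0.     -0.     -0.0001] 0.011618472654625267
0.011 [ 0.0149 -0.5632 -0.5993] [-0. -0. -0.] 0.011804050968985735
14.5
```

```bash
python3 - <<'E'
import bench as B
from poses import *
np.set_printoptions(precision=4,suppress=True)
go(B,FACE,[-.015,0,.029+.009],"x",.04);print(B.state()["ft_force"])
B.gripper_open();B.hold(.2)
go(B,FACE,[-.015,0,.12],"x",.25);go(B,FACE,[-.03,0,.20],"x",.3)
B.hold(.2);w=B.get_image("wrist");t=B.get_image("top");pickle.dump({"w":w,"t":t},open("d3.pkl","wb"))
C=cloud(w,200,100,480,300).reshape(-1,3);C=(C-FACE[:3,3])@FACE[:3,:3]
for x0,x1 in((-.065,-.03),(0,.03),(.03,.062)):
  for y0,y1 in((0,.03),(.03,.06),(-.05,0)):
    m=(C[:,0]>x0)&(C[:,0]<x1)&(C[:,1]>y0)&(C[:,1]<y1);print(x0,y0,m.sum(),np.median(C[m,2]) if m.any() else None)
print(B.state()["time"])
cv2.imwrite("pics/w3.png",w["frame"])
E
```

```text
[-0.6317  0.1101 -2.0241]
-0.065 0 1338 0.013582408234375069
-0.065 0.03 1420 0.013543908042810852
-0.065 -0.05 2024 0.0135930578782027
0 0 2094 0.014591499113608252
0 0.03 1212 0.01353598191129634
0 -0.05 1750 0.013619940488029454
0.03 0 1212 0.013548684733935092
0.03 0.03 1285 0.013566986861518882
0.03 -0.05 1806 0.013588841092115906
17.3833
```

View pics/w3.png

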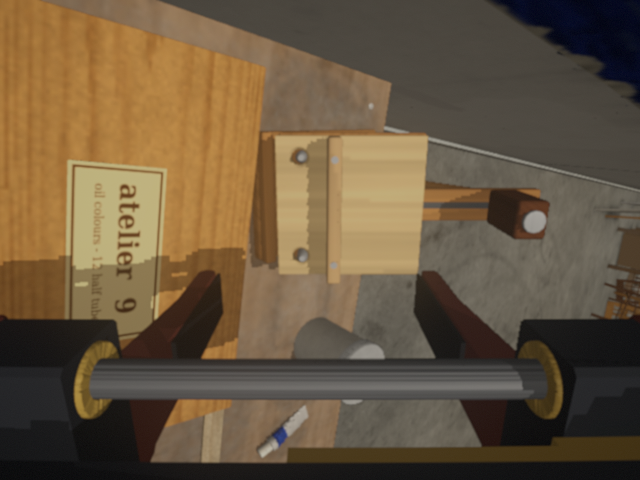

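The board is flush: depth reads a uniform 13.6 mm, matching the 12 mm board plus the 1.6 mm face offset. Pins show through both holes at (301,157) and (301,256). The clamp button is at (535,221), partly down the mast already. Panel next.

```bash
python3 - <<'E'
import bench as B
from poses import *
np.set_printoptions(precision=4,suppress=True)
w=pickle.load(open("d3.pkl","rb"))["w"]
def onF(im,px,F,z):
    o,v=ray(im,px);R=F[:3,:3];o=R.T@(o-F[:3,3]);v=v@R;return o+v*((z-o[2])/v[:,2])[:,None]
print("screws",onF(w,[(334,159),(334,267)],FACE,.0376),"edges: left top,right top,right bot,left bot",onF(w,[(274,134),(427,134),(421,273),(280,273)],FACE,.0136),"button",onF(w,[(535,221)],FACE,.0636))
go(B,FACE,[-.03,0,.25],"x",.4)
go(B,PANEL,[0,0,.14],"y");go(B,PANEL,[0,0,.012],"y",.15);B.hold(.1)
B.close();B.hold(.2);s=B.state();print("gap",s["finger_gap"],s["finger_force"],s["ee_pos"])
go(B,PANEL,[0,0,.20],"y",.25);go(B,FACE,[.05,0,.17],"y");B.hold(.1)
s=B.state();print("gap",s["finger_gap"],s["ft_force"],s["time"])
w=B.get_image("wrist");pickle.dump(w,open("d4.pkl","wb"));cv2.imwrite("pics/w4.png",w["frame"])
E
```

```text
screws [[-0.0184  0.0447  0.0376]
 [-0.0173 -0.0477  0.0376]] edges: left top,right top,right bot,left bot [[-0.0685  0.0634  0.0136]
 [ 0.0613  0.0635  0.0136]
 [ 0.0655 -0.0631  0.0136]
 [-0.0668 -0.0631  0.0136]] button [[0.1364 0.0002 0.0636]]
gap 0.06382610284480504 30.000064820051193 [0.5185 0.2574 0.0122]
gap 0.06365485033745465 [-0.6012 -0.6003 -0.5792] 22.9833
```

View pics/w4.png

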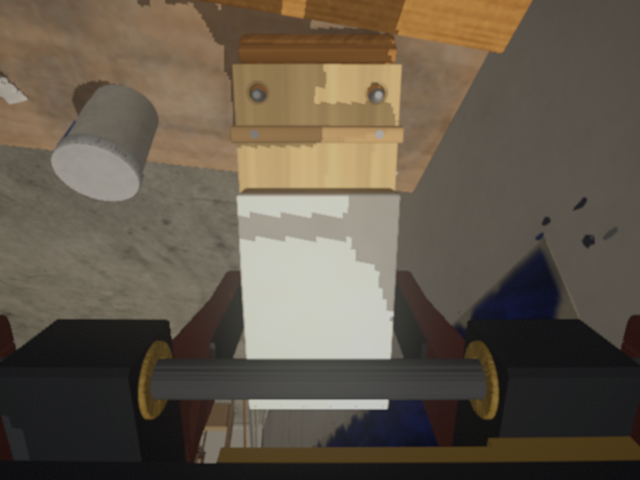

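The panel is held with its lower end at v≈196, corners (238,196) and (399,196). The ledge is below it at v 127–141 and the view is clear. I'll work out the held offset, then seat it with force checks.

```bash
python3 - <<'E'
import bench as B
from poses import *
np.set_printoptions(precision=4,suppress=True)
w=pickle.load(open("d4.pkl","rb"))
def onF(im,px,F,z):
    o,v=ray(im,px);R=F[:3,:3];o=R.T@(o-F[:3,3]);v=v@R;return o+v*((z-o[2])/v[:,2])[:,None]
e=onF(w,[(238,196),(399,196)],FACE,.176);l=onF(w,[(232,141),(403,141),(232,127),(403,127)],FACE,.0376)
print("end",e,"ledge",l)
off=e[:,0].mean()-0.0        # lower end relative to nominal
off=np.clip(off,-.004,.004)
led=-.0118; x0=led+.05-off+.004
R=FACE[:3,:3].T
go(B,FACE,[x0,0,.06],"y",.25);B.hold(.1);f0=R@B.state()["ft_force"]
x=x0
for z in (.036,.032,.030,.028,.027,.026,.025,.0245):
    go(B,FACE,[x,0,z],"y",.06);B.hold(.06);df=R@B.state()["ft_force"]-f0;print("z",z,df)
    if np.linalg.norm(df)>4:break
for _ in range(9):
    x-=.001;go(B,FACE,[x,0,z],"y",.03);B.hold(.06);df=R@B.state()["ft_force"]-f0;print("x",round(x-x0,4),df)
    if df[0]>5 or np.linalg.norm(df)>15:break
print(x,z,B.state()["time"],B.state()["finger_gap"])
E
```

```text
end [[ 0.0014 -0.0308  0.176 ]
 [ 0.0014  0.0318  0.176 ]] ledge [[-0.013  -0.0618  0.0376]
 [-0.013   0.0617  0.0376]
 [-0.0228 -0.0612  0.0376]
 [-0.0228  0.0612  0.0376]]
z 0.036 [-1.7389 -0.7861  0.9249]
z 0.032 [-0.7775 -0.4476  0.7682]
z 0.03 [-0.5046  0.122   0.8275]
z 0.028 [-0.7417 -0.4788  0.5416]
z 0.027 [-0.7405 -1.4061  1.1857]
z 0.026 [-0.1108  0.1442 -0.0331]
z 0.025 [0.5482 0.3107 1.0773]
z 0.0245 [-1.8986 -2.2463  6.9785]
x -0.001 [ 1.57   -0.638   6.8114]
x -0.002 [2.3385 0.3063 6.5827]
x -0.003 [ 2.5662 -0.0066  6.5703]
x -0.004 [2.7728 0.5883 6.5708]
x -0.005 [3.4865 0.1601 5.4626]
x -0.006 [ 6.7098 -0.1883  4.1159]
0.03477002990469777 0.0245 28.3417 0.06334792243895712
```

The back touched the board at z≈24.5 mm and the lower end then met the ledge. I'll release, check, and measure the clamp.

```bash
python3 - <<'E'
import bench as B
from poses import *
np.set_printoptions(precision=4,suppress=True)
B.gripper_open();B.hold(.2)
go(B,FACE,[.035,0,.12],"y",.25);go(B,FACE,[.06,0,.20],"y",.3);B.hold(.2)
w=B.get_image("wrist");pickle.dump(w,open("d5.pkl","wb"));cv2.imwrite("pics/w5.png",w["frame"])
C=cloud(w,150,60,500,340).reshape(-1,3);C=(C-FACE[:3,3])@FACE[:3,:3]
m=(abs(C[:,0]-.04)<.06)&(abs(C[:,1])<.05)&(C[:,2]>.024)&(C[:,2]<.034)&(C[:,0]>-.008);o=C[m]
print("panel plane",np.linalg.lstsq(np.c_[o[:,:2],np.ones(len(o))],o[:,2],rcond=None)[0],cv2.minAreaRect(np.float32(o[:,:2]*1000)))
print(B.state()["time"])
E
```

```text
panel plane [-0.0006 -0.0007  0.0316] ((40.52361297607422, -0.056697845458984375), (64.05262756347656, 96.10942840576172), 89.7950439453125)
30.3417
```

View pics/w5.png

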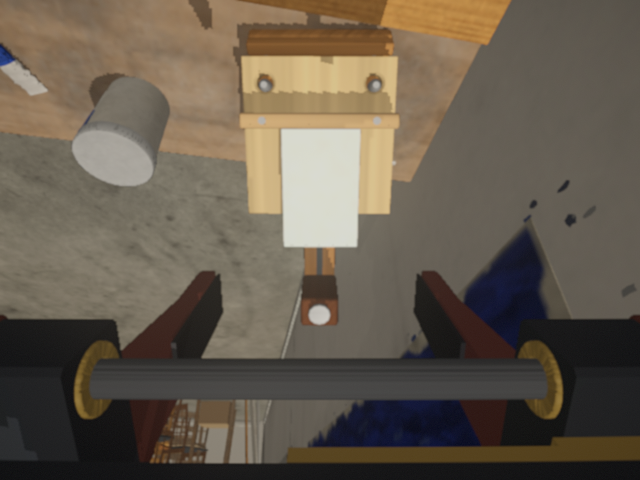

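The panel lies flat (front at 31.6 mm, the same 1.6 mm offset), centred at (320,187) against the ledge. The clamp button is at (319,314), block centre x≈0.137. Now I'll grip the clamp and slide it down.

```bash
python3 - <<'E'
import bench as B
from poses import *
np.set_printoptions(precision=4,suppress=True)
R=FACE[:3,:3].T
Z=.047;x=.1365
go(B,FACE,[x,0,.13],"y",.2);go(B,FACE,[x,0,Z],"y",.12);B.hold(.1);print(R@B.state()["ft_force"])
f00=R@B.state()["ft_force"]
B.close();B.hold(.2);s=B.state();print("gap",s["finger_gap"],R@s["ft_force"]-f00)
x-=.027;go(B,FACE,[x,0,Z],"y",.06);B.hold(.1);f0=R@B.state()["ft_force"];print(f0-f00)
for i in range(14):
    x-=.001;go(B,FACE,[x,0,Z],"y",.03);B.hold(.06);df=R@B.state()["ft_force"]-f0;print(round(x,4),df)
    if df[0]>8 or np.linalg.norm(df)>20:break
print(B.state()["time"])
E
```

```text
[0.3242 0.2286 0.1606]
gap 0.032046616801426474 [ 0.2775 -1.9203  1.2684]
[-2.6449 -4.3872  2.1514]
0.1085 [ 1.329  -0.1904 -0.3403]
0.1075 [ 3.7403 -0.0048 -1.7244]
0.1065 [ 3.4026 -0.5063 -0.6608]
0.1055 [ 4.0488 -0.8965 -2.3688]
0.1045 [ 3.0284 -1.1923 -1.6083]
0.1035 [ 3.4298 -1.0001 -1.4696]
0.1025 [ 2.5542 -1.0517 -1.1344]
0.1015 [ 3.6157 -1.3766 -1.135 ]
0.1005 [ 6.0797 -0.1114 -2.3022]
0.0995 [ 8.6755 -0.9826 -4.6036]
36.8333
```

```bash
python3 - <<'E'
import bench as B
from poses import *
np.set_printoptions(precision=4,suppress=True)
B.gripper_open();B.hold(.2)
go(B,FACE,[.0995,0,.14],"y",.25);go(B,FACE,[.06,0,.22],"y",.3);B.hold(.3)
w=B.get_image("wrist");t=B.get_image("top");s=B.get_image("side")
C=cloud(w,150,60,500,340).reshape(-1,3);C=(C-FACE[:3,3])@FACE[:3,:3]
m=(abs(C[:,1])<.05)&(C[:,2]>.024)&(C[:,2]<.034)&(C[:,0]>-.008)&(C[:,0]<.1);o=C[m]
print("panel",np.linalg.lstsq(np.c_[o[:,:2],np.ones(len(o))],o[:,2],rcond=None)[0],cv2.minAreaRect(np.float32(o[:,:2]*1000)))
m=(C[:,2]>.05)&(C[:,2]<.075)&(abs(C[:,1])<.03)&(C[:,0]<.2);print("clamp top x",np.percentile(C[m,0],[3,50,97]))
for lo,hi in((.03,.06),(-.06,-.04)):
    m=(abs(C[:,1])>.036)&(abs(C[:,1])<.058)&(C[:,0]>lo)&(C[:,0]<hi)&(abs(C[:,2])<.02);print("board z",np.median(C[m,2]))
print("tin,pot",bydepth(t,[(173,208),(318,204)]),B.state()["time"])
z=lambda a:cv2.resize(a,(400,300))
cv2.imwrite("pics/e.png",np.vstack([np.hstack([z(w["frame"]),z(t["frame"][190:360,120:520])]),np.hstack([z(s["frame"][290:410,250:410]),z(s["frame"][140:260,240:400])])]))
E
```

```text
panel [-0.0004  0.0005  0.0316] ((41.56923294067383, -0.15859222412109375), (64.06198120117188, 99.28787231445312), 89.84928131103516)
clamp top x [0.0883 0.0983 0.1121]
board z 0.013562222160683713
board z 0.013050628127969224
tin,pot [[0.5616 0.431  0.0714]
 [0.4474 0.0925 0.618 ]] 39.4417
```

View pics/e.png

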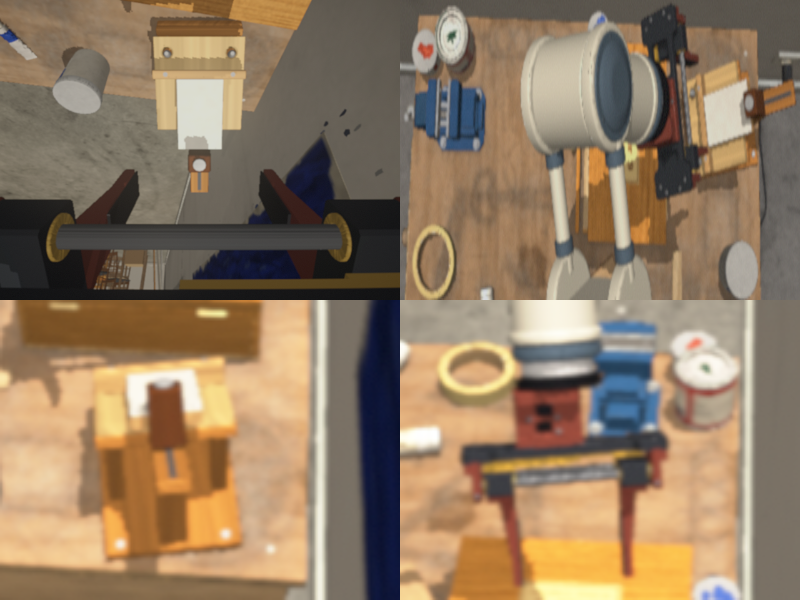

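The final composite shows the board flush on both pins, the panel centred on the ledge and the clamp bearing on its top edge. The tin and pot have not moved, and the robot is clear of everything.

```bash
python3 -c "
from bench import *
print(job_done())"
```

```text
the job is handed in; nothing more can be done
None
```

The job is handed in at about 39 s of the 66 s allowed: the backboard is flush on both pins, the panel is centred on the ledge and flat against the board, the clamp bears on its top edge, and the tin and pot were left where they stood.

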